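# Couple the strand guide to the winder's ball stud and lock it

### The arm

A 6-joint arm with a two-finger parallel gripper is mounted at the origin on the work surface. World frame = base frame: x ahead of the robot, y to its left, z up, the work surface at z = 0. Lengths are in m, angles in rad, forces in N, time in s.
With the tool pointing down it reaches from about 0.35 to 0.875 m from the base axis. Payload 4.2 kg.
Tool frame: the origin (TCP) lies midway between the tips of the shut fingers; the grasp point (between the pads) lies 19 mm behind it; z points along the fingers, y is the direction in which the jaws open and shut (so a half turn about z gives the same grasp; the last joint's range is limited). The gripper opens to 87 mm and grips with 3 to 60 N. Pads are 19 mm wide; open, the fingers measure 117 mm over their backs; the gripper's body (75 mm by 190 mm) begins 51 mm behind the grasp point.
Start: joints at [-0.971, 0.385, 0.008, 0, -1.194, -0.259], TCP at [0.209, -0.589, 0.223] pointing down, gripper open.
Joint ranges: [-3.14, 3.14], [-1.21, 2.06], [-1.07, 1.41], [-3.16, 2.05], [-2.99, -0.16], [-3.1, 3.1]. Speed limits (rad/s): [2.79, 2.79, 3.14, 3.14, 3.14, 3.14].

### API

Orientations are given as a unit quaternion [w, x, y, z].
In Python, from rig import status, viewer, robot gives the robot as it stands.
- The arm moves only by the shell command python3 -m handwheel 'ROWS' [FORCE]. ROWS is JSON, a list that holds one entry, the list of rows, each a list of 7 numbers: the shift along the world's x, y, z in mm, then the turn, a rotation vector about the world's x, y, z in degrees, then the closure in counts, from 0 (fully open) to 255 (shut). A call has 1 to 8 rows; each row is the pose to reach, as a shift and turn from the pose commanded when the call began; what a row does not reach only later rows make up. A row lasts 1/12 s, in which the tool goes at most 41.7 mm and 7.16 degrees, less where a joint would pass 70% of its speed; a pose out of reach is approached as far as the arm can. A call with a gripper value outside its range is refused whole. The fingers move at their own pace and stop on an object; FORCE is the grip in N (left out, the last holds). Time passes only in rows, so rows that repeat a pose let the fingers close. It gives the time, the measured TCP pose, the force and the opening at its end, in the units of the state.
- status.read_state(): the state, without advancing time (a new reading comes with each control period).
- viewer.grab_frame(name): name is "side" or "top" or "wrist"; returns a dict with "color" (400x640x3 uint8, red, green, blue), "K" (3x3 intrinsics, pixels), "rvec" (rotation vector, rad) and "tvec" (3), from world to camera coordinates, as OpenCV has them. Camera axes: x right, y down, z forward; pixel columns grow to the right and rows downward; lengths in m; the calibration is good to about 2 mm. A picture is of the moment at which its call begins. There is no depth.
- robot.close_job(): hands the job in, once; it reports no verdict.
The state is a dict: "time": time; "joint_pos": joint angles; "qd": joint speeds; "tau": joint torques, N m; "tcp_pos": TCP position; "tcp_rot": TCP orientation; "wrist_force": force on the tool from outside, world axes, zero at the start; "wrist_torque": the same for the moment, N m; "gripper_width": opening from 0.0 (shut) to 1.0 (fully open).
Only numpy, scipy, OpenCV 4.12 (cv2) and the standard library are available. Lean on these libraries where they do the work, as an engineer would, in place of code of your own. Each camera call takes 0.05 s, during which the arm holds its last target.

### The job

Pick up the green strand-guide coupler and lower its socket over the steel ball on the blue traverse stand, with the guide arm pointing out over the stand's yellow-striped front, and push it down gently until it has snapped past the ball and pressed the brass spring ring under it flush; then press its red latch lever right down and let go. The lever must stay up until then; the stand must never be loaded hard (stay under about 35 newtons), and the other things on the bench must be left where they are.

Things in the scene. Friction and masses are not known exactly. Their poses are not given: they have to be found in the camera images.
- stand: Blue steel traverse stand fixed to the bench: base 160 (x) by 300 (y) by 12 mm, end plates 70 mm high, two rods along y carrying the grey carriage. Origin: centre of its underside, on the bench. x points from the front (long edge with a yellow stripe, robot side) to the back, y along the rods, z up.
- carriage (a joint): Place of the carriage along the stand's y (m, 0 = middle, -0.05 to 0.05), clamped. Its block is 120 by 72 mm, top 72 mm above the bench. On it, clamped in a cross slot, stands the ball stud, upright: a dark flange 64 mm across, on it a brass spring ring, a 12 mm neck and a steel ball 28 mm across.
- ring (a joint): Brass spring ring round the stud, 60 mm across, on which the coupler's foot lands. 0 = up, 0.008 m = pressed flush (hard stop); takes about 9 to 10 N all the way. The ball's centre is 20 mm, its top 34 mm, above the ring's top face when flush (12 and 26 mm when up). Let go half-way, the coupler is pushed up again; home, it stays within 1.5 mm of flush.
- carriage_top (a point): Centre of the carriage's top face; axes as the stand's. The place of the stud is only roughly known from it and is not measured: its axis is anywhere from 20 mm in front to 20 mm behind this point (stand's x; none sideways), and the ring's top face when flush is anywhere from 9 to 37 mm above it. Stiffly clamped: it must be found by feel or by sight.
- coupler_grip (a point): Loose coupler, 0.36 to 0.5 kg, standing on its foot on the bench. This point: on the socket axis, half-way up the green eight-sided hub, 25 mm above the foot's underside. z up, guide arm along -x. Hub 44 mm across flats, two facing +y and -y (the grip), from 12 to 42 mm above the underside; steel foot below it 60 mm across, 12 mm high, leaving an 8 mm ledge under the flats.
- socket (a point): Mouth of the socket: centre of the foot's underside. Bore 31 mm across, 36 mm deep, open downward, 1.5 mm slack round the ball. 21 to 11 mm before home two sprung catches press on the ball and take 8 to 15 N in all to pass, then draw it on; the last 8 mm push the ring down to its hard stop: home. Then this point is 9 to 37 mm above carriage_top. Go slowly (under 15 mm/s).
- eye (a point): Centre of the white ceramic guide eye, a ring 31 mm across at the end of the 10 mm thick guide arm; 120 mm from the socket axis along the coupler's -x and 1 mm above coupler_grip.
- lever (a joint): Red latch lever, hinged on the guide-arm side 18 mm from the socket axis, 48 mm above the foot's underside, running to coupler +x over the top, 46 mm long, 16 wide. 0 = up (tilted 0.40 rad), 0.40 = right down, level. It drives a brass fork under the ball and closes only when home. It stays where left; 3 to 8 N on its pad moves it, then a hard stop.
- lever_pad (a point): Top of the 18 by 20 mm pad near the lever's free end, the place to press, 36 mm from the hinge. Lever up: 13 mm ahead (+x) of the socket axis, 68 mm above the foot's underside; lever down: 18 mm ahead, 54.5 mm above it. Axes turn with the lever.
- spacer: Brass spacer ring, 44 mm across, 10 mm high, loose; leave alone.
- wrench: Steel wrench lying on the bench, loose; leave alone.
- bowl: Dark wooden bowl, 110 mm across, 45 mm high, loose; leave alone.
- jar: Amber glass jar with a steel cap, 50 mm across, 70 mm high, loose; leave alone.
- brush: Hand brush lying on the bench, loose; leave alone.
- pot: Steel cup, 90 mm across, 60 mm high, loose; leave alone.
- carton: Small cardboard carton 90 by 60 by 45 mm, loose; leave alone.
There are look-alikes about, which are no part of the job. Leave any orange or pink look-alike of the part that bears coupler_grip alone.

How it is judged:
By the outcome, as a careful person would: the job done as asked, in the order asked, and still so for the second after the job is handed in, with the robot touching nothing.
It also fails if it takes over 72 s, if anything falls off the work surface, if the arm or the gripper's body presses on something with over 40 N, if the wrist force passes 120 N, or if a joint passes its speed limit or range.

## Working session

There is one attempt and no reset: what is moved stays moved. The work goes in short steps, Python scripts to look and compute and a shell command to move; the robot and the scene stay as the last step left them, time stands still between calls to the robot, and variables do not carry over. Pictures are saved under pics/ and viewed, and the job is handed in when it is done.

```bash
ls; mkdir -p pics; python3 - <<'E'
from rig import status, viewer, robot
import cv2
s=status.read_state()
for k,v in s.items(): print(k,v)
for n in ["side","top","wrist"]:
    f=viewer.grab_frame(n); cv2.imwrite(f"pics/a_{n}.png",f["color"][:,:,::-1]); print(n,f["K"],f["rvec"],f["tvec"])
E
```

```text
pics
time 0.0
joint_pos [-9.71400528e-01  3.85564908e-01  6.63713588e-03 -5.24383864e-04
 -1.19398252e+00 -2.58638298e-01]
qd [ 6.48563217e-04  5.39888424e-05 -2.42699035e-03 -1.27243728e-03
 -7.04299317e-04  6.84361972e-04]
tau [-6.23968790e-04 -3.90669322e+01  1.87405998e+01  4.21986446e+00
  1.09916952e-02 -1.88944755e-04]
tcp_pos [ 0.20872478 -0.58848432  0.22145521]
tcp_rot [-2.18070462e-04 -1.69460194e-01  9.85536436e-01  1.06256498e-03]
wrist_force [ 0.189526    0.15530333 -0.37413265]
wrist_torque [0.03632792 0.01101107 0.00565572]
gripper_width 0.9991326956932958
side [[391.6735304    0.         317.4193973 ]
 [  0.         391.6735304  196.69446896]
 [  0.           0.           1.        ]] [ 2.10568071 -0.07770008  0.06045305] [-0.51378742  0.08312406  1.41966838]
top [[382.19230337   0.         321.41671313]
 [  0.         382.19230337 197.7454393 ]
 [  0.           0.           1.        ]] [ 2.13917808 -2.14894467  0.18846164] [-0.01141722  0.53293265  1.3644159 ]
wrist [[355.63102908   0.         324.92153478]
 [  0.         355.63102908 206.36024417]
 [  0.           0.           1.        ]] [-1.70788835 -2.4154479  -0.3492021 ] [ 0.62286268 -0.03360716  0.39047348]
```

View pics/a_side.png

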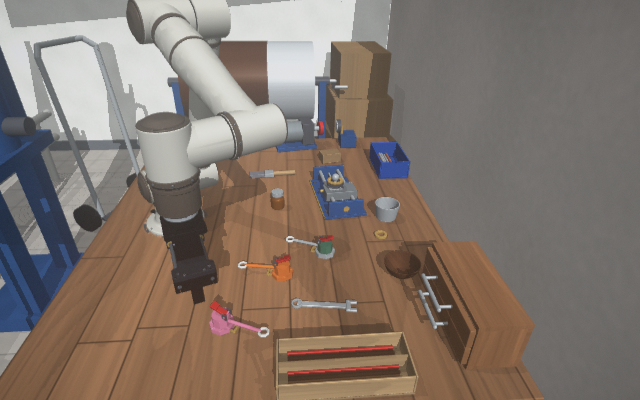

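View pics/a_top.png

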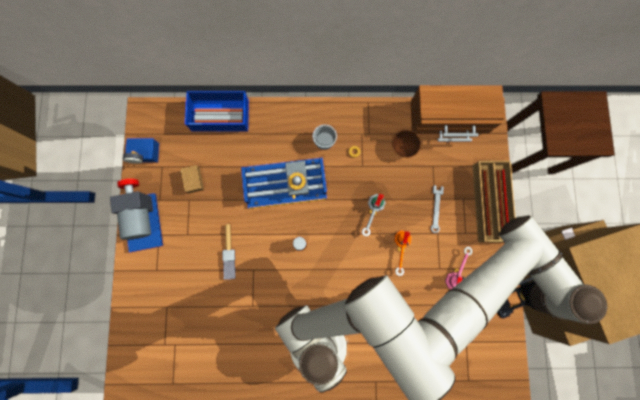

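View pics/a_wrist.png

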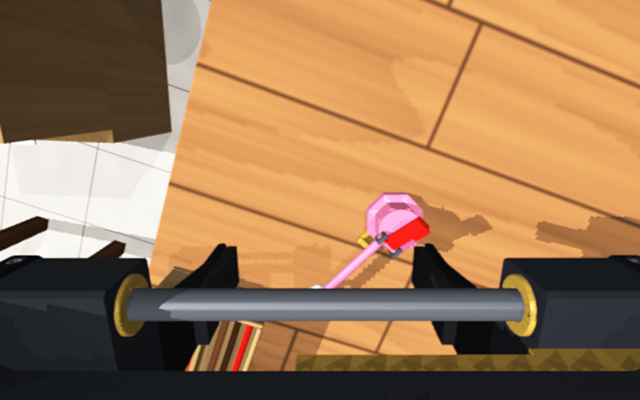

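The side and top views show the green coupler at about (376,202) in top and (325,247) in side. Its eye is at about (366,232) in top. The stand is at (284,183) in top, with the ball at about (297,180). The pink and orange look-alikes are nearby. Next I'll zoom in.

```bash
cat > h.py <<'E'
import numpy as np, cv2
from rig import status, viewer, robot
from scipy.spatial.transform import Rotation as R
def ray(f,px):
    K=f["K"];Rm=cv2.Rodrigues(np.array(f["rvec"],float))[0];t=np.array(f["tvec"],float)
    d=Rm.T@np.linalg.inv(K)@np.array([px[0],px[1],1.0]); return -Rm.T@t,d/np.linalg.norm(d)
def onz(f,px,z):
    o,d=ray(f,px); return o+d*(z-o[2])/d[2]
def tri(*rs):
    A=np.zeros((3,3));b=np.zeros(3)
    for o,d in rs:
        P=np.eye(3)-np.outer(d,d);A+=P;b+=P@o
    x=np.linalg.solve(A,b); return x,[np.linalg.norm((np.eye(3)-np.outer(d,d))@(x-o)) for o,d in rs]
def proj(f,p):
    return cv2.projectPoints(np.array(p,float).reshape(-1,3),np.array(f["rvec"],float),np.array(f["tvec"],float),f["K"],None)[0].reshape(-1,2)
def crop(f,x0,y0,x1,y1,s,name):
    c=cv2.resize(f["color"][y0:y1,x0:x1,::-1],None,fx=s,fy=s,interpolation=cv2.INTER_CUBIC); cv2.imwrite("pics/"+name,c)
E
python3 - <<'E'
from h import *
f=viewer.grab_frame("top"); crop(f,230,150,400,250,4.7,"b_top.png")
g=viewer.grab_frame("side"); crop(g,270,140,430,270,4.6,"b_side.png")
E
```

```text
(no output)
```

View pics/b_top.png

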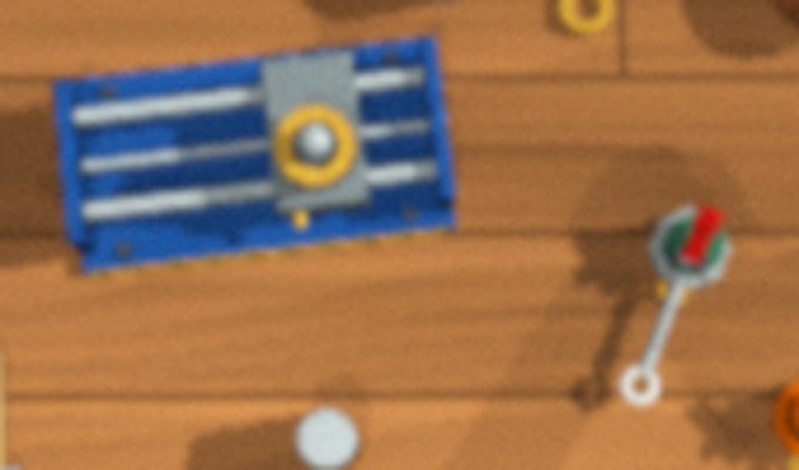

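View pics/b_side.png

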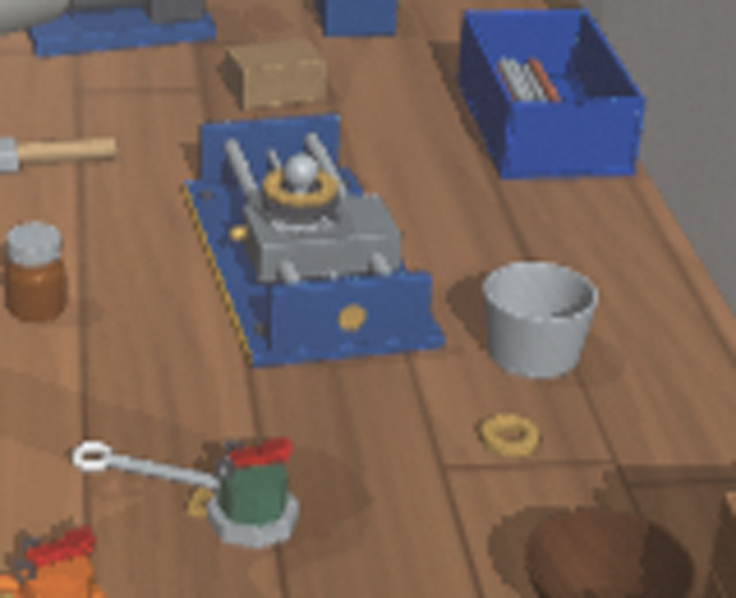

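```bash
python3 - <<'E'
from h import *
t=viewer.grab_frame("top");s=viewer.grab_frame("side")
T=lambda x,y:(230+(x+.5)/4.7-.5,150+(y+.5)/4.7-.5)
S=lambda x,y:(270+(x+.5)/4.6-.5,140+(y+.5)/4.6-.5)
print("eye",tri(ray(t,T(640,385)),ray(s,S(92,457))), onz(t,T(640,385),.026))
print("hubfoot",onz(t,T(691,247),.008),onz(s,S(253,520),.012))
b=tri(ray(t,T(318,141)),ray(s,S(301,169)));print("ball",b)
print("ring",tri(ray(t,T(315,145)),ray(s,S(300,188))))
# base corners at z=.012 front edge
for p in [(85,270),(455,228),]: print("front",onz(t,T(*p),.012))
for p in [(55,83),(437,38)]: print("back",onz(t,T(*p),.07))
for p in [(185,185),(255,362),(440,345)]: print("side",onz(s,S(*p),.012))
for n,p in dict(jar=(328,437)).items(): print(n,onz(t,T(*p),.07))
E
```

```text
eye (array([ 0.40925692, -0.17678374,  0.02530589]), [np.float64(7.792807557506868e-05), np.float64(7.79280755750726e-05)]) [ 0.40912862 -0.17669621  0.026     ]
hubfoot [ 0.5209727  -0.22278764  0.008     ] [ 0.51910836 -0.23860241  0.012     ]
ball (array([0.5853088 , 0.0714561 , 0.12145046]), [np.float64(0.0005629986022829163), np.float64(0.0005629986022830067)])
ring (array([0.58590547, 0.07465645, 0.10228247]), [np.float64(0.00018836453085179647), np.float64(0.0001883645308519091)])
front [0.50359531 0.26165541 0.012     ]
front [ 0.5364404 -0.0331213  0.012    ]
back [0.64213802 0.27815867 0.07      ]
back [ 0.67757588 -0.01858369  0.07      ]
side [0.50329723 0.25317814 0.012     ]
side [ 0.53952374 -0.0433671   0.012     ]
side [ 0.68963824 -0.02843201  0.012     ]
jar [0.36791641 0.06546153 0.07      ]
```

```bash
python3 - <<'E'
from h import *
s=status.read_state();q=s["tcp_rot"];M=R.from_quat([q[1],q[2],q[3],q[0]]).as_matrix();print(M)
y=M[:,1];print("jaw dir deg",np.degrees(np.arctan2(y[1],y[0])))
f=viewer.grab_frame("wrist");o,d=ray(f,(320,200));print("cam in tool",M.T@(o-s["tcp_pos"]),M.T@d)
E
```

```text
[[-9.42504781e-01 -3.34192572e-01 -2.49461598e-04]
 [-3.34192659e-01  9.42504645e-01  5.10045515e-04]
 [ 6.46652923e-05  5.64088571e-04 -9.99999839e-01]]
jaw dir deg 109.52344940063064
cam in tool [ 0.07819249  0.00113866 -0.16123581] [-0.264685   -0.01386991  0.96423518]
```

```bash
python3 -m handwheel '[[[40,40,0,0,0,-5,0],[80,80,0,0,0,-10,0],[115,120,0,0,0,-15,0],[145,150,0,0,0,-20,0],[175,180,0,0,0,-25,0],[200,215,0,0,0,-30,0],[225,245,0,0,0,-35,0],[250,275,0,0,0,-40,0]]]' 60; python3 -m handwheel '[[[20,30,0,0,0,-1,0],[40,60,0,0,0,-2,0],[61,90,0,0,0,-2,0],[61,90,0,0,0,-2,0],[61,90,0,0,0,-2,0]]]'; python3 - <<'E'
from h import *
f=viewer.grab_frame("wrist");cv2.imwrite("pics/c_w.png",f["color"][:,:,::-1]);f=viewer.grab_frame("top");cv2.imwrite("pics/c_t.png",f["color"][:,:,::-1])
s=status.read_state();print(s["tcp_pos"],s["joint_pos"],s["time"])
E
```

```text
time: 1.07
tcp_pos: [0.4352, -0.3419, 0.2228]
tcp_rot: [0.0, 0.18, 0.984, -0.0]
wrist_force: [0.6, -0.3, 0.8]
gripper_width: 1.004
time: 1.48
tcp_pos: [0.4962, -0.2521, 0.2226]
tcp_rot: [0.0, 0.193, 0.981, 0.0]
wrist_force: [-0.2, -0.7, -0.2]
gripper_width: 1.0
[ 0.49494747 -0.25373114  0.22250272] [-1.82283020e-01  2.68169602e-01 -1.63164218e-01  2.04865649e-05
 -1.13980676e+00 -1.78061188e+00] 1.5833
```

View pics/c_w.png

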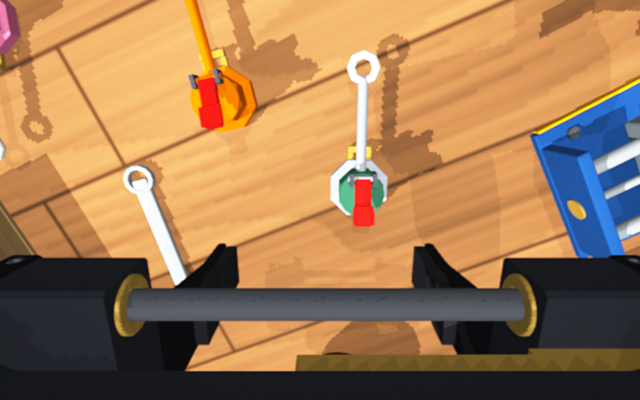

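The wrist view shows the green coupler's foot at about (359,188) and its eye at (364,67). I'll measure it with masks.

```bash
python3 - <<'E'
from h import *
f=viewer.grab_frame("wrist");c=f["color"];hsv=cv2.cvtColor(c,cv2.COLOR_RGB2HSV)
# white/grey: low saturation
m=((hsv[...,1]<60)&(hsv[...,2]>120)).astype(np.uint8);m[:, :300]=0;m[:, 420:]=0;m[235:]=0
n,l,st,ce=cv2.connectedComponentsWithStats(m)
for i in range(1,n):
    if st[i,4]>20: print(st[i],ce[i])
eye=m.copy();eye[90:]=0
ys,xs=np.nonzero(eye);(ex,ey),r=cv2.minEnclosingCircle(np.c_[xs,ys].astype(np.float32)[(ys<84)]);print("eye",ex,ey,r,onz(f,(ex,ey),.026))
foot=m.copy();foot[:157]=0;ys,xs=np.nonzero(foot);(fx,fy),r=cv2.minEnclosingCircle(np.c_[xs,ys].astype(np.float32));print("foot",fx,fy,r)
print(onz(f,(fx,fy),.010))
g=((hsv[...,0]>60)&(hsv[...,0]<95)&(hsv[...,1]>60)).astype(np.uint8);n,l,st,ce=cv2.connectedComponentsWithStats(g)
for i in range(1,n):
    if st[i,4]>50: print("green",st[i],ce[i],onz(f,ce[i],.042))
s=status.read_state();print(s["tcp_pos"])
crop(f,290,30,430,240,2.8,"d_w.png")
E
```

```text
[ 333   51   57  165 2540] [361.44488189 132.75669291]
eye 365.5 68.0 17.356653213500977 [ 0.40856965 -0.17635801  0.026     ]
foot 360.5 186.8023223876953 30.503028869628906
[ 0.51803824 -0.22150095  0.01      ]
green [341 169  33  46 537] [350.72067039 190.41527002] [ 0.50957321 -0.23188788  0.042     ]
green [374 180  12  31 248] [379.61290323 195.44758065] [ 0.52532732 -0.20725878  0.042     ]
[ 0.49467791 -0.25420614  0.22253242]
```

View pics/d_w.png

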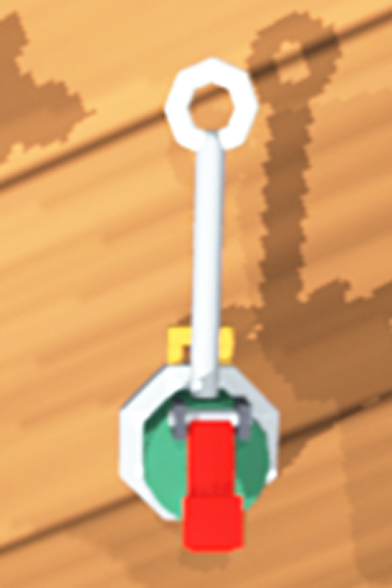

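```bash
python3 -m handwheel '[[[12,16,-40,0,0,0,0],[25,32,-80,0,0,0,0],[25,32,-120,0,0,0,0],[25,32,-120,0,0,0,0],[25,32,-120,0,0,0,0]]]' ; python3 - <<'E'
from h import *
f=viewer.grab_frame("wrist");cv2.imwrite("pics/e_w.png",f["color"][:,:,::-1])
for i in range(4):
    s=status.read_state();print(s["tcp_pos"],s["wrist_force"],s["time"]); viewer.grab_frame("wrist")
E
```

```text
time: 2.05
tcp_pos: [0.518, -0.2225, 0.1005]
tcp_rot: [-0.003, 0.195, 0.981, -0.0]
wrist_force: [0.6, -0.1, 2.1]
gripper_width: 0.995
[ 0.51998516 -0.22300325  0.10310074] [-0.03466485 -0.99188418  0.99599598] 2.1
[ 0.52114674 -0.22312914  0.10460496] [-0.56948179  0.51169545  1.194463  ] 2.15
[ 0.5216438  -0.22304151  0.10532875] [-0.53611638 -0.15813334  0.48980558] 2.2
[ 0.52168233 -0.22284307  0.10546917] [ 1.1422147  -0.0175171  -0.29444283] 2.25
```

View pics/e_w.png

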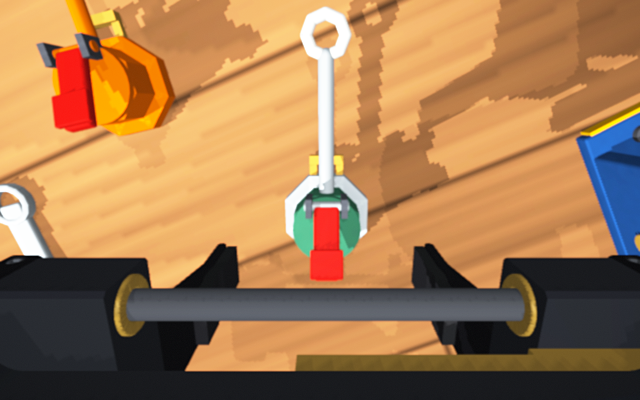

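The coupler is centred between the fingers at column 326, and the eye is at (325,34). One refinement before descending.

```bash
python3 - <<'E'
from h import *
f=viewer.grab_frame("wrist");c=f["color"];hsv=cv2.cvtColor(c,cv2.COLOR_RGB2HSV)
m=((hsv[...,1]<60)&(hsv[...,2]>120)).astype(np.uint8);m[:, :280]=0;m[:, 380:]=0;m[235:]=0
e=m.copy();e[60:]=0;ys,xs=np.nonzero(e);k=ys<58
(x,y),r=cv2.minEnclosingCircle(np.c_[xs,ys].astype(np.float32)[k]);print(x,y,r);E=onz(f,(x,y),.027);print(E)
for yy in range(195,235,8):
    w=np.nonzero(m[yy])[0];print(yy,w.min(),w.max())
    l,rr=onz(f,(w.min(),yy),.012),onz(f,(w.max(),yy),.012);print((l+rr)/2,np.linalg.norm(l-rr))
s=status.read_state();print(s["tcp_pos"],s["tcp_rot"])
E
```

```text
323.0 28.85087776184082 29.00653076171875
[ 0.40930773 -0.17687753  0.027     ]
195 283 364
[ 0.50992755 -0.21849008  0.012     ] 0.05985126055976411
203 284 364
[ 0.51575057 -0.22051177  0.012     ] 0.059509483309361254
211 284 364
[ 0.52150875 -0.22290656  0.012     ] 0.05991185693221156
219 284 364
[ 0.52734533 -0.22533396  0.012     ] 0.06031970891761918
227 288 360
[ 0.53326174 -0.22779509  0.012     ] 0.054659836648984134
[ 0.52128987 -0.22238577  0.10498598] [2.28838596e-03 1.95159132e-01 9.80768920e-01 4.14365235e-05]
```

```bash
python3 -m handwheel '[[[-1,0,-25,0,0,0,0],[-1.5,0,-50,0,0,0,0],[-1.5,0,-65,0,0,0,0],[-1.5,0,-75,0,0,0,0],[-1.5,0,-80,0,0,0,0],[-1.5,0,-80,0,0,0,0],[-1.5,0,-80,0,0,0,0]]]' ; python3 - <<'E'
from h import *
f=viewer.grab_frame("side");crop(f,230,180,390,300,4.5,"f_s.png")
for i in range(3):
    s=status.read_state();print(s["tcp_pos"],s["wrist_force"],s["time"]); viewer.grab_frame("wrist")
E
```

```text
time: 2.93
tcp_pos: [0.5196, -0.2219, 0.0235]
tcp_rot: [0.001, 0.195, 0.981, -0.0]
wrist_force: [0.7, -0.1, 0.5]
gripper_width: 0.999
[ 0.51970884 -0.22188252  0.02375694] [ 0.13747554  0.53373399 -0.66054027] 2.9833
[ 0.51973082 -0.22186543  0.02382122] [ 0.3719764  -0.25836117 -0.06586993] 3.0333
[ 0.5195701  -0.22182619  0.02374719] [-0.20912153  0.22596858 -0.48805654] 3.0833
```

View pics/f_s.png

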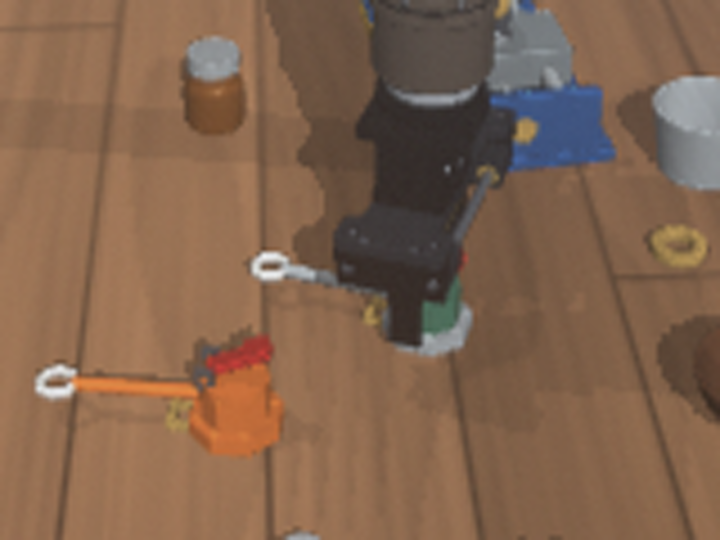

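```bash
python3 -m handwheel '[[[0,0,-4,0,0,0,0],[0,0,-8.5,0,0,0,0],[0,0,-8.5,0,0,0,0],[0,0,-8.5,0,0,0,120],[0,0,-8.5,0,0,0,255],[0,0,-8.5,0,0,0,255],[0,0,-8.5,0,0,0,255],[0,0,-8.5,0,0,0,255]]]' 60;python3 -m handwheel '[[[0,0,0,0,0,0,255],[0,0,0,0,0,0,255],[0,0,0,0,0,0,255],[0,0,0,0,0,0,255],[0,0,0,0,0,0,255]]]' 60
```

```text
time: 3.8
tcp_pos: [0.5188, -0.2217, 0.0141]
tcp_rot: [0.0, 0.195, 0.981, 0.0]
wrist_force: [0.4, -0.7, -0.6]
gripper_width: 0.711
time: 4.22
tcp_pos: [0.5187, -0.2217, 0.0141]
tcp_rot: [-0.0, 0.195, 0.981, -0.0]
wrist_force: [0.3, -0.3, 0.1]
gripper_width: 0.497
```

```bash
python3 -m handwheel '[[[0,0,5,0,0,0,255],[0,0,15,0,0,0,255],[0,0,40,0,0,0,255],[0,0,75,0,0,0,255],[0,0,110,0,0,0,255],[0,0,145,0,0,0,255],[0,0,180,0,0,0,255],[0,0,185,0,0,0,255]]]' 60;python3 -m handwheel '[[[0,0,0,0,0,5,255],[0,0,0,0,0,10,255],[0,0,0,0,0,15,255],[0,0,0,0,0,20,255],[0,0,0,0,0,25,255],[0,0,0,0,0,29,255],[0,0,0,0,0,29,255],[0,0,0,0,0,29,255]]]' 60
python3 - <<'E'
from h import *
f=viewer.grab_frame("wrist");cv2.imwrite("pics/g_w.png",f["color"][:,:,::-1])
f=viewer.grab_frame("side");cv2.imwrite("pics/g_s.png",f["color"][:,:,::-1])
s=status.read_state();print(s["tcp_pos"],s["wrist_force"],s["gripper_width"])
E
```

```text
time: 4.88
tcp_pos: [0.5219, -0.2228, 0.2069]
tcp_rot: [0.007, 0.194, 0.981, -0.001]
wrist_force: [1.8, -0.3, -3.2]
gripper_width: 0.498
time: 5.55
tcp_pos: [0.518, -0.2214, 0.1984]
tcp_rot: [-0.001, -0.056, 0.998, 0.0]
wrist_force: [-0.1, -1.3, -4.6]
gripper_width: 0.499
[ 0.51830835 -0.22150289  0.19865242] [ 0.18970816  0.34214119 -4.5117339 ] 0.500567997789353
```

View pics/g_w.png

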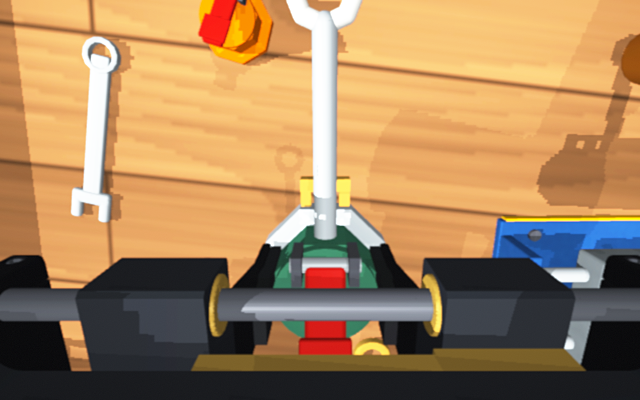

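View pics/g_s.png

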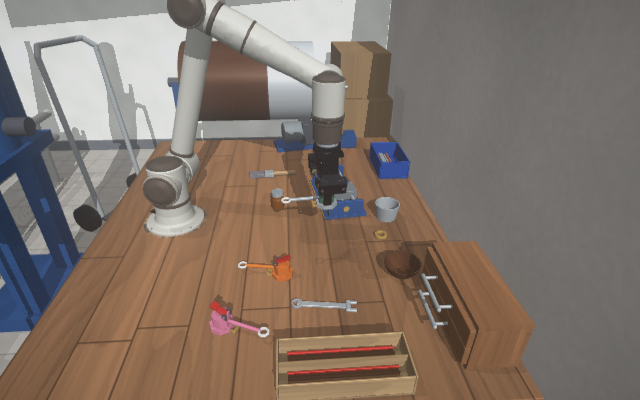

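The coupler is held level and turned. The stand appears at the lower right of the wrist view. I'll look at the ball through the wrist camera from two positions, so first I work out where to stand.

```bash
python3 - <<'E'
from h import *
f=viewer.grab_frame("wrist");s=status.read_state()
for p in [(250,60),(250,150),(420,60),(420,150)]: print(p,onz(f,p,.12)-s["tcp_pos"])
E
```

```text
(250, 60) [-0.09805298 -0.05726278 -0.07876617]
(250, 150) [-0.04181088 -0.05429388 -0.07876617]
(420, 60) [-0.10996767  0.04873038 -0.07876617]
(420, 150) [-0.05455522  0.05920949 -0.07876617]
```

```bash
python3 -m handwheel '[[[15,24,0,0,0,0,255],[35,58,0,0,0,0,255],[56,92,0,0,0,0,255],[77,126,0,0,0,0,255],[98,160,0,0,0,0,255],[119,194,0,0,0,0,255],[136,222,0,0,0,0,255],[147,240,0,0,0,0,255]]]' 60;python3 -m handwheel '[[[0,0,0,0,0,0,255],[0,0,0,0,0,0,255],[0,0,0,0,0,0,255],[0,0,0,0,0,0,255]]]' 60
python3 - <<'E'
from h import *
for i in range(3): f=viewer.grab_frame("wrist");s=status.read_state();print(s["tcp_pos"])
cv2.imwrite("pics/h_w.png",f["color"][:,:,::-1])
np.savez("v1.npz",K=f["K"],rvec=f["rvec"],tvec=f["tvec"],color=f["color"])
E
```

```text
time: 6.37
tcp_pos: [0.6672, 0.0217, 0.1984]
tcp_rot: [0.0, -0.058, 0.998, 0.0]
wrist_force: [0.4, -0.7, -3.9]
gripper_width: 0.504
time: 6.7
tcp_pos: [0.6651, 0.0174, 0.199]
tcp_rot: [-0.0, -0.056, 0.998, -0.0]
wrist_force: [0.5, 0.3, -3.5]
gripper_width: 0.499
[0.66514989 0.01719721 0.19919574]
[0.66521858 0.01721245 0.19932916]
[0.66532226 0.01726417 0.19939584]
```

View pics/h_w.png

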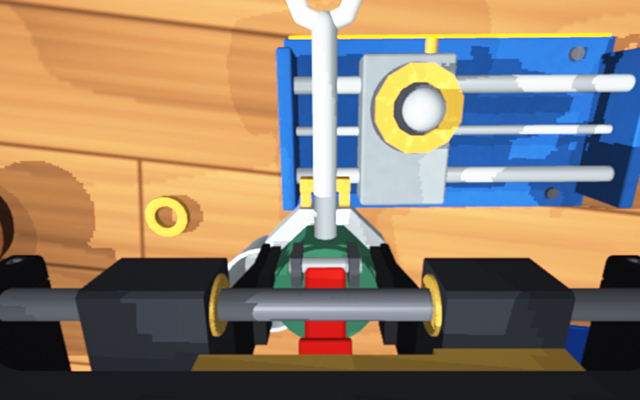

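```bash
python3 -m handwheel '[[[0,15,0,0,0,0,255],[-4,40,0,0,0,0,255],[-8,70,0,0,0,0,255],[-10,100,0,0,0,0,255],[-10,115,0,0,0,0,255],[-10,115,0,0,0,0,255],[-10,115,0,0,0,0,255],[-10,115,0,0,0,0,255]]]' 60
python3 - <<'E'
from h import *
for i in range(3): f=viewer.grab_frame("wrist");s=status.read_state();print(s["tcp_pos"])
cv2.imwrite("pics/i_w.png",f["color"][:,:,::-1])
np.savez("v2.npz",K=f["K"],rvec=f["rvec"],tvec=f["tvec"],color=f["color"])
E
```

```text
time: 7.52
tcp_pos: [0.6556, 0.1329, 0.1991]
tcp_rot: [-0.0, -0.057, 0.998, -0.0]
wrist_force: [0.4, -0.7, -3.5]
gripper_width: 0.498
[0.65566288 0.13247163 0.19909561]
[0.65569506 0.13224833 0.19908749]
[0.65573601 0.13220114 0.19910438]
```

View pics/i_w.png

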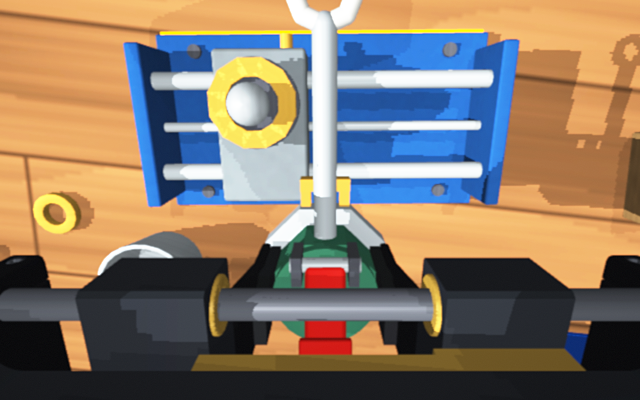

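The ball is at about (423,108) in view 1 and (247,103) in view 2. The ring is centred at about (417,107) and (253,102), and the stripe runs along row 33. Now to refine and triangulate.

```bash
python3 - <<'E'
from h import *
V=[];out={}
for n,bx,rx in (("v1.npz",(423,108),(417,107)),("v2.npz",(247,103),(253,102))):
    f=dict(np.load(n));V.append(f);c=f["color"];hsv=cv2.cvtColor(c,cv2.COLOR_RGB2HSV)
    yel=((hsv[...,0]>17)&(hsv[...,0]<32)&(hsv[...,1]>130)&(hsv[...,2]>110)).astype(np.uint8)
    roi=np.zeros_like(yel);cv2.circle(roi,rx,50,1,-1);y=yel&roi
    y[:56]=0
    cnt,h=cv2.findContours(y,cv2.RETR_CCOMP,cv2.CHAIN_APPROX_NONE)
    i=max(range(len(cnt)),key=lambda i:cv2.contourArea(cnt[i]));outer=cnt[i]
    inner=max([cnt[j] for j in range(len(cnt)) if h[0][j][3]==i],key=cv2.contourArea)
    print(n,"outer",cv2.fitEllipse(outer),cv2.minEnclosingCircle(outer),"inner",cv2.fitEllipse(inner))
    st=yel.copy();st[45:]=0
    ys,xs=np.nonzero(st);k=ys<42;print("stripe",xs[k].min(),xs[k].max(),np.polyfit(xs[k],ys[k],1))
    o1=cv2.resize(c[50:160,bx[0]-60:bx[0]+60,::-1],None,fx=5,fy=5,interpolation=cv2.INTER_CUBIC);cv2.imwrite("pics/j_%s.png"%n[:2],o1)
    xx=np.array([xs[k].min(),xs[k].max()]);p=np.polyfit(xs[k],ys[k],1)
    a,b=[onz(f,(x,np.polyval(p,x)),.012) for x in xx];print(a,b,np.degrees(np.arctan2(-(b-a)[0],(b-a)[1])))
print("ball",tri(ray(V[0],(423,108)),ray(V[1],(247,103))))
E
```

```text
v1.npz outer ((418.3599853515625, 107.30277252197266), (84.94406127929688, 91.80287170410156), 36.574615478515625) ((419.0, 107.5), 47.08778381347656) inner ((419.20025634765625, 108.31293487548828), (52.02567672729492, 55.43555450439453), 41.391746520996094)
stripe 138 612 [ 0.08200392 -6.64834032]
[ 0.5243014  -0.16239644  0.012     ] [0.50823325 0.26062049 0.012     ] 2.1753135042664185
v2.npz outer ((252.02899169921875, 102.2335433959961), (86.04449462890625, 91.8009033203125), 149.22604370117188) ((251.80357360839844, 102.65933990478516), 47.049034118652344) inner ((251.7527618408203, 103.19096374511719), (52.6496467590332, 55.66426467895508), 144.87644958496094)
stripe 103 522 [0.06345229 6.83473602]
[ 0.52518245 -0.07819845  0.012     ] [0.50485426 0.29416458 0.012     ] 3.124812548870054
ball (array([0.58393291, 0.07383808, 0.11821286]), [np.float64(0.00011141950816385473), np.float64(0.00011141950816395055)])
```

View pics/j_v1.png

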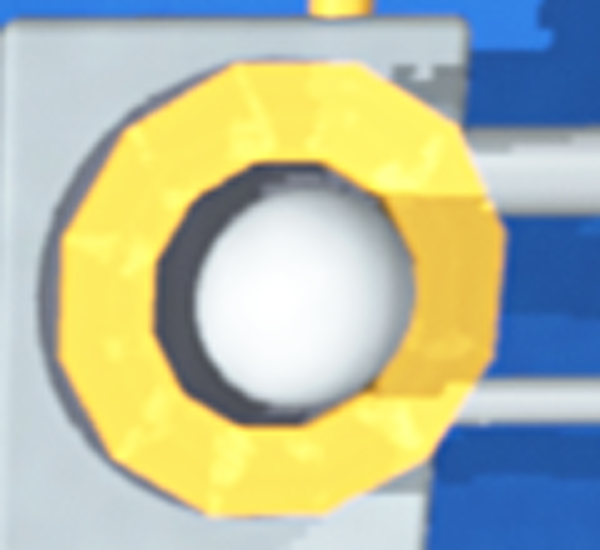

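View pics/j_v2.png

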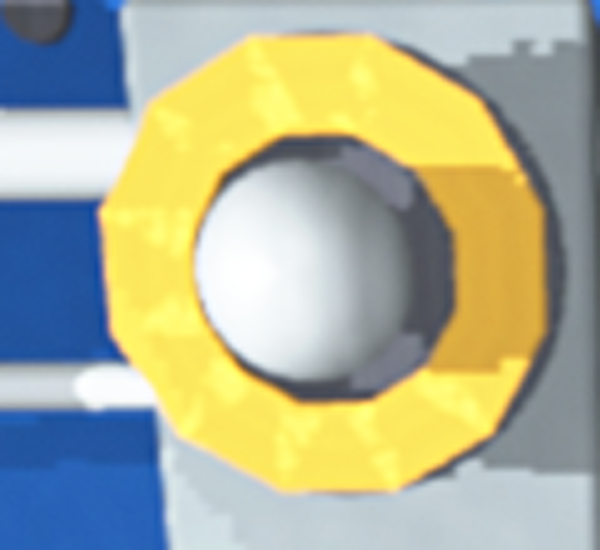

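```bash
python3 - <<'E'
from h import *
V=[dict(np.load(n)) for n in("v1.npz","v2.npz")]
print("ball",tri(ray(V[0],(424,109.3)),ray(V[1],(247.7,104))))
print("ring",tri(ray(V[0],(419.1,107.5)),ray(V[1],(251.9,102.5))))
for f,a,b in((V[0],(288,38),(613,37.5)),(V[1],(160,33),(487,32.5))):
    a,b=onz(f,a,.012),onz(f,b,.012);print(a,b,np.linalg.norm(a-b),np.degrees(np.arctan2(-(b-a)[0],(b-a)[1])))
    hsv=cv2.cvtColor(f["color"],cv2.COLOR_RGB2HSV)
    bl=((hsv[...,0]>100)&(hsv[...,0]<125)&(hsv[...,1]>120))
    # blue top edge per column (front edge of base)
    c0,c1=(300,590) if f is V[0] else (175,480)
    P=[]
    for x in range(c0,c1):
        w=np.nonzero(bl[:80,x])[0]
        if len(w):P.append((x,w[0]))
    P=np.array(P);p=np.polyfit(P[:,0],P[:,1],1);r=P[:,1]-np.polyval(p,P[:,0]);k=abs(r)<2;p=np.polyfit(P[k,0],P[k,1],1)
    A,B=[onz(f,(x,np.polyval(p,x)),.012) for x in(c0,c1)];print("edge",k.sum(),np.degrees(np.arctan2(-(B-A)[0],(B-A)[1])))
s=status.read_state();q=s["tcp_rot"];M=R.from_quat([q[1],q[2],q[3],q[0]]).as_matrix();print("toolx-180",np.degrees(np.arctan2(M[1,0],M[0,0])),s["tcp_pos"])
# coupler arm direction in hand at height: arm center z ~ foot+26
f=V[1];zc=s["tcp_pos"][2]-.0141+.026
hsv=cv2.cvtColor(f["color"],cv2.COLOR_RGB2HSV);m=(hsv[...,1]<40)&(hsv[...,2]>120)
for y in range(40,200,20):
    w=np.nonzero(m[y,300:350])[0]+300;print(y,w.min(),w.max(),end=" ")
    p=onz(f,((w.min()+w.max())/2,y),zc);print(M.T@(p-s["tcp_pos"]))
E
```

```text
ball (array([0.58458503, 0.07446585, 0.11885608]), [np.float64(1.8000510146824914e-05), np.float64(1.8000510146678028e-05)])
ring (array([0.58364501, 0.07449927, 0.10538768]), [np.float64(2.807864711154558e-05), np.float64(2.807864711154653e-05)])
[ 0.53626067 -0.02966696  0.012     ] [0.50331777 0.25983158 0.012     ] 0.2913668437733864 6.4919341228728875
edge 250 6.797419033227434
[ 0.53545884 -0.02859641  0.012     ] [0.50239439 0.26149274 0.012     ] 0.2919674183966267 6.502529344385438
edge 265 6.8214971899355294
toolx-180 -173.55745854893092 [0.65573601 0.13220114 0.19910438]
40 312 336 [ 0.10130416  0.00067284 -0.01188788]
60 300 336 [ 0.09414903 -0.00167739 -0.01188846]
80 300 349 [ 0.08677827  0.0008558  -0.01188965]
100 300 335 [ 0.07918552 -0.00196531 -0.01189023]
120 300 335 [ 0.07135779 -0.0020138  -0.01189117]
140 300 335 [ 0.06328499 -0.00206381 -0.01189214]
160 300 335 [ 0.05495543 -0.00211541 -0.01189313]
180 313 335 [ 0.04635588  0.00061537 -0.01189449]
```

```bash
python3 - <<'E'
from h import *
e=cv2.imread("pics/e_w.png");cv2.imwrite("pics/k_e.png",cv2.resize(e[0:70,280:370],None,fx=8,fy=8,interpolation=cv2.INTER_CUBIC))
e=cv2.imread("pics/i_w.png");cv2.imwrite("pics/k_i.png",cv2.resize(e[0:70,280:370],None,fx=8,fy=8,interpolation=cv2.INTER_CUBIC))
E
```

```text
(no output)
```

View pics/k_e.png

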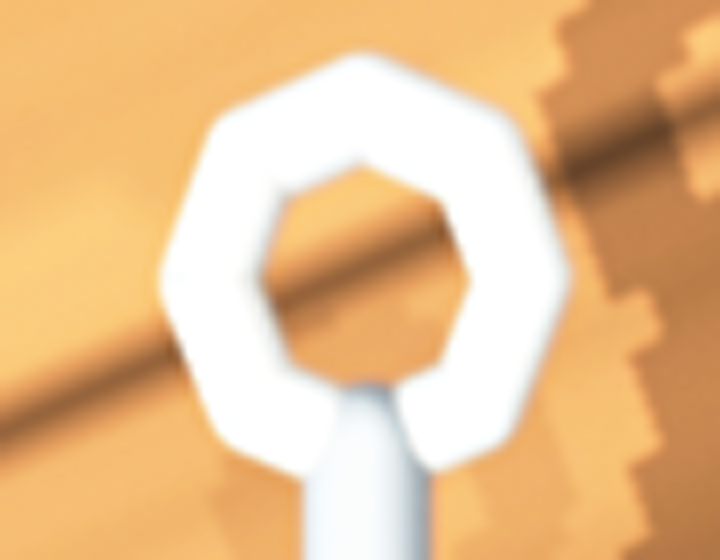

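View pics/k_i.png

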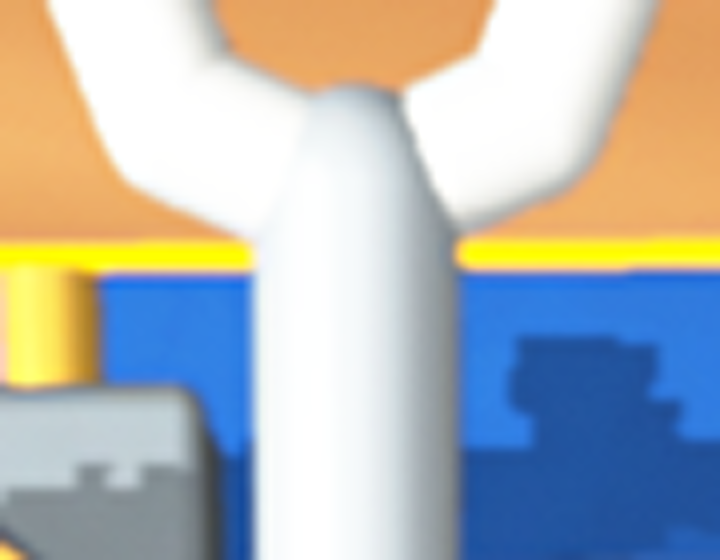

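```bash
python3 - <<'E'
from h import *
f=dict(np.load("v2.npz"));s=status.read_state();q=s["tcp_rot"];M=R.from_quat([q[1],q[2],q[3],q[0]]).as_matrix()
for dz in(.026,.030):
    p=onz(f,(324.4,11),s["tcp_pos"][2]-.0141+dz);print(M.T@(p-s["tcp_pos"]))
    # e frame: camera same in tool, tcp pose z ~.1018, eye and tip rows
    z=-( .1018-dz)  # height of feature rel tcp
    for px in((326,48.1),(325.5,34.4)):
        p=onz(f,px,s["tcp_pos"][2]+z);print(" e",M.T@(p-s["tcp_pos"]))
tool=M; ax=np.array([.5843,.0745,.0985])
for a in(0,-.0015): print("TCP target",ax[:2]-(M@np.array([a,.0006,0]))[:2])
E
```

```text
[ 0.11131875  0.00083406 -0.01188669]
 e [0.11016462 0.00168721 0.07581307]
 e [0.11784642 0.00137893 0.07581403]
[ 0.11043836  0.0008393  -0.0158868 ]
 e [0.10962945 0.00167612 0.07181301]
 e [0.11718161 0.00137304 0.07181395]
TCP target [0.58436732 0.07390379]
TCP target [0.5828768  0.07373548]
```

```bash
python3 -m handwheel '[[[-15,-12,0,0,0,0.3,255],[-35,-28,0,0,0,0.3,255],[-55,-44,0,0,0,0.3,255],[-67,-54,-10,0,0,0.3,255],[-72.3,-58.4,-20,0,0,0.3,255],[-72.3,-58.4,-30,0,0,0.3,255],[-72.3,-58.4,-38,0,0,0.3,255],[-72.3,-58.4,-38,0,0,0.3,255]]]' 60; python3 -m handwheel '[[[0,0,0,0,0,0,255],[0,0,0,0,0,0,255],[0,0,0,0,0,0,255],[0,0,0,0,0,0,255]]]' 60
python3 - <<'E'
from h import *
f=viewer.grab_frame("side");crop(f,280,130,400,230,6,"l_s.png")
for i in range(3): viewer.grab_frame("wrist");s=status.read_state();print(s["tcp_pos"],s["tcp_rot"],s["wrist_force"],s["wrist_torque"])
E
```

```text
time: 8.33
tcp_pos: [0.5828, 0.0745, 0.159]
tcp_rot: [-0.002, -0.059, 0.998, -0.0]
wrist_force: [-0.3, 1.2, -4.9]
gripper_width: 0.501
time: 8.67
tcp_pos: [0.5839, 0.0753, 0.1615]
tcp_rot: [0.0, -0.06, 0.998, 0.0]
wrist_force: [-0.4, -0.2, -4.5]
gripper_width: 0.504
[0.58369331 0.0751825  0.16135756] [ 3.31841874e-04 -5.96708874e-02  9.98218047e-01  8.07175231e-05] [ 0.09831202  0.14428231 -3.75428129] [-0.02903517  0.02016257 -0.02074794]
[0.58359428 0.07510633 0.1613107 ] [ 2.6823316e-04 -5.9633676e-02  9.9822029e-01  7.8465118e-05] [-0.52048858  0.67814683 -3.14038956] [0.02382874 0.02968478 0.02292348]
[0.58351484 0.07507416 0.16125415] [ 1.97372540e-04 -5.96030085e-02  9.98222139e-01  6.66573442e-05] [-0.50855532  0.13712205 -4.00441765] [-0.00401585 -0.02164302  0.00443596]
```

View pics/l_s.png

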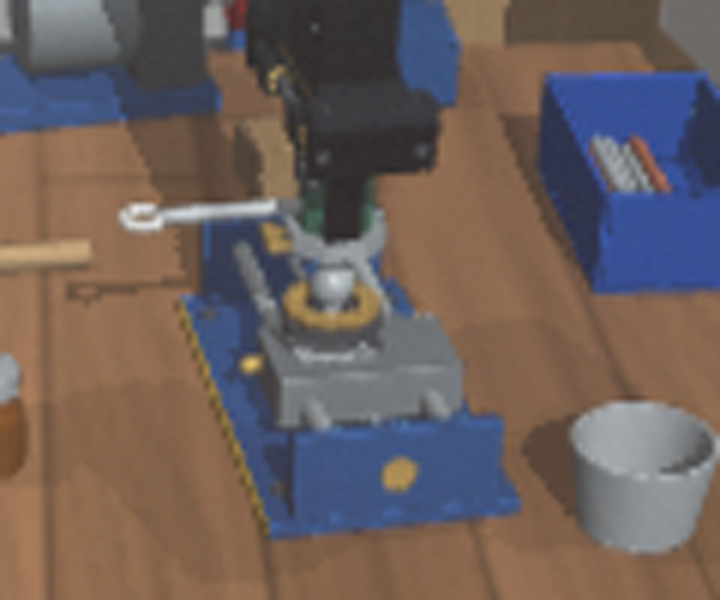

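In the side view the foot (column ~337 in the crop) sits squarely over the ball (~334). I'll correct y by -1.2 mm and go down slowly.

```bash
python3 -m handwheel '[[[0,-1.2,-2,0,0,0,255],[0,-1.2,-4,0,0,0,255],[0,-1.2,-6,0,0,0,255],[0,-1.2,-8,0,0,0,255],[0,-1.2,-10,0,0,0,255],[0,-1.2,-10,0,0,0,255],[0,-1.2,-10,0,0,0,255]]]' 60; python3 -m handwheel '[[[0,0,-1,0,0,0,255],[0,0,-2,0,0,0,255],[0,0,-3,0,0,0,255],[0,0,-4,0,0,0,255],[0,0,-4,0,0,0,255]]]' 60;
```

```text
time: 9.45
tcp_pos: [0.5833, 0.0737, 0.1508]
tcp_rot: [-0.0, -0.06, 0.998, -0.0]
wrist_force: [0.1, -0.5, -4.0]
gripper_width: 0.503
time: 9.87
tcp_pos: [0.5832, 0.0737, 0.1468]
tcp_rot: [-0.0, -0.059, 0.998, -0.0]
wrist_force: [-0.3, 0.2, -4.2]
gripper_width: 0.497
```

```bash
python3 -m handwheel '[[[0,0,-0.8,0,0,0,255],[0,0,-1.6,0,0,0,255],[0,0,-2,0,0,0,255]]]' 60;
```

```text
time: 10.12
tcp_pos: [0.5833, 0.0737, 0.1449]
tcp_rot: [-0.0, -0.06, 0.998, -0.0]
wrist_force: [-0.3, 0.8, -3.9]
gripper_width: 0.5
```

```bash
python3 -m handwheel '[[[0,0,-0.8,0,0,0,255],[0,0,-1.6,0,0,0,255],[0,0,-2,0,0,0,255]]]' 60;
```

```text
time: 10.37
tcp_pos: [0.5833, 0.0737, 0.1429]
tcp_rot: [-0.0, -0.06, 0.998, -0.0]
wrist_force: [0.4, 0.4, -3.9]
gripper_width: 0.501
```

```bash
python3 -m handwheel '[[[0,0,-0.8,0,0,0,255],[0,0,-1.6,0,0,0,255],[0,0,-2,0,0,0,255]]]' 60;
```

```text
time: 10.62
tcp_pos: [0.5833, 0.0737, 0.1409]
tcp_rot: [-0.0, -0.06, 0.998, -0.0]
wrist_force: [-0.7, 0.6, -4.4]
gripper_width: 0.499
```

```bash
for i in 1 2; do :; done; python3 -m handwheel '[[[0,0,-0.8,0,0,0,255],[0,0,-1.6,0,0,0,255],[0,0,-2.4,0,0,0,255],[0,0,-3,0,0,0,255]]]' 60;
```

```text
time: 10.95
tcp_pos: [0.5834, 0.0737, 0.1379]
tcp_rot: [-0.0, -0.06, 0.998, -0.0]
wrist_force: [-0.8, 0.4, -4.0]
gripper_width: 0.499
```

```bash
python3 -m handwheel '[[[0,0,-0.8,0,0,0,255],[0,0,-1.6,0,0,0,255],[0,0,-2.4,0,0,0,255],[0,0,-3,0,0,0,255]]]' 60;
```

```text
time: 11.28
tcp_pos: [0.5833, 0.0737, 0.1349]
tcp_rot: [-0.0, -0.059, 0.998, 0.0]
wrist_force: [0.7, -0.3, -4.7]
gripper_width: 0.501
```

```bash
python3 -m handwheel '[[[0,0,-0.8,0,0,0,255],[0,0,-1.5,0,0,0,255],[0,0,-1.5,0,0,0,255]]]' 60;
```

```text
time: 11.53
tcp_pos: [0.5835, 0.0738, 0.1335]
tcp_rot: [0.0, -0.06, 0.998, -0.0]
wrist_force: [0.5, -0.6, -3.0]
gripper_width: 0.498
```

```bash
python3 -m handwheel '[[[0,0,-0.8,0,0,0,255],[0,0,-1.5,0,0,0,255],[0,0,-1.5,0,0,0,255]]]' 60;
```

```text
time: 11.78
tcp_pos: [0.5836, 0.0738, 0.1328]
tcp_rot: [0.0, -0.06, 0.998, -0.0]
wrist_force: [-0.7, 0.3, -0.5]
gripper_width: 0.497
```

The catches engage at the expected height, so I'm carrying on in small steps.

```bash
python3 -m handwheel '[[[0,0,-0.6,0,0,0,255],[0,0,-1.2,0,0,0,255],[0,0,-1.2,0,0,0,255]]]' 60;
```

```text
time: 12.03
tcp_pos: [0.5839, 0.0738, 0.1318]
tcp_rot: [0.001, -0.06, 0.998, 0.0]
wrist_force: [-0.9, -0.9, 4.2]
gripper_width: 0.503
```

```bash
python3 -m handwheel '[[[0,0,-0.6,0,0,0,255],[0,0,-1.2,0,0,0,255],[0,0,-1.2,0,0,0,255]]]' 60;
```

```text
time: 12.28
tcp_pos: [0.5842, 0.0739, 0.1304]
tcp_rot: [0.001, -0.06, 0.998, 0.0]
wrist_force: [-0.2, -0.6, 5.3]
gripper_width: 0.499
```

```bash
python3 -m handwheel '[[[0,0,-0.6,0,0,0,255],[0,0,-1.2,0,0,0,255],[0,0,-1.2,0,0,0,255]]]' 60;
```

```text
time: 12.53
tcp_pos: [0.5837, 0.0739, 0.1284]
tcp_rot: [0.0, -0.059, 0.998, 0.0]
wrist_force: [-0.9, 0.7, 3.0]
gripper_width: 0.501
```

```bash
python3 -m handwheel '[[[0,0,-0.6,0,0,0,255],[0,0,-1.2,0,0,0,255],[0,0,-1.2,0,0,0,255]]]' 60;
```

```text
time: 12.78
tcp_pos: [0.5831, 0.0738, 0.1265]
tcp_rot: [-0.0, -0.059, 0.998, 0.0]
wrist_force: [0.1, 0.5, -0.6]
gripper_width: 0.502
```

```bash
python3 -m handwheel '[[[0,0,-0.7,0,0,0,255],[0,0,-1.4,0,0,0,255],[0,0,-2.1,0,0,0,255],[0,0,-2.8,0,0,0,255]]]' 60;
```

```text
time: 13.12
tcp_pos: [0.5831, 0.0737, 0.1239]
tcp_rot: [-0.0, -0.059, 0.998, -0.0]
wrist_force: [0.3, 0.8, -0.6]
gripper_width: 0.504
```

```bash
python3 -m handwheel '[[[0,0,-0.7,0,0,0,255],[0,0,-1.4,0,0,0,255],[0,0,-2.1,0,0,0,255],[0,0,-2.8,0,0,0,255]]]' 60;
```

```text
time: 13.45
tcp_pos: [0.5829, 0.0736, 0.1209]
tcp_rot: [-0.001, -0.059, 0.998, -0.0]
wrist_force: [0.1, 0.3, -2.8]
gripper_width: 0.497
```

```bash
python3 -m handwheel '[[[0,0,-0.6,0,0,0,255],[0,0,-1.2,0,0,0,255],[0,0,-1.8,0,0,0,255],[0,0,-1.8,0,0,0,255]]]' 60;
```

```text
time: 13.78
tcp_pos: [0.5831, 0.0736, 0.1206]
tcp_rot: [-0.0, -0.06, 0.998, -0.0]
wrist_force: [-3.0, 0.1, 4.5]
gripper_width: 0.504
```

```bash
python3 -m handwheel '[[[0,0,-0.6,0,0,0,255],[0,0,-1.2,0,0,0,255],[0,0,-1.8,0,0,0,255],[0,0,-1.8,0,0,0,255]]]' 60;
```

```text
time: 14.12
tcp_pos: [0.5831, 0.0736, 0.1177]
tcp_rot: [-0.0, -0.059, 0.998, -0.0]
wrist_force: [-1.7, 0.7, 2.7]
gripper_width: 0.498
```

```bash
python3 -m handwheel '[[[0,0,-0.6,0,0,0,255],[0,0,-1.2,0,0,0,255],[0,0,-1.8,0,0,0,255],[0,0,-1.8,0,0,0,255]]]' 60;
```

```text
time: 14.45
tcp_pos: [0.5831, 0.0736, 0.1156]
tcp_rot: [-0.0, -0.059, 0.998, -0.0]
wrist_force: [-1.9, 0.8, -0.7]
gripper_width: 0.502
```

```bash
python3 -m handwheel '[[[0,0,-0.5,0,0,0,255],[0,0,-1,0,0,0,255],[0,0,-1.5,0,0,0,255],[0,0,-1.5,0,0,0,255]]]' 60;
```

```text
time: 14.78
tcp_pos: [0.5835, 0.0737, 0.1147]
tcp_rot: [0.0, -0.06, 0.998, -0.0]
wrist_force: [-2.3, -0.4, 0.7]
gripper_width: 0.502
```

```bash
python3 -m handwheel '[[[0,0,-0.4,0,0,0,255],[0,0,-0.8,0,0,0,255],[0,0,-0.8,0,0,0,255]]]' 60;
```

```text
time: 15.03
tcp_pos: [0.5835, 0.0737, 0.1143]
tcp_rot: [0.0, -0.06, 0.998, -0.0]
wrist_force: [-3.5, -0.6, 3.3]
gripper_width: 0.499
```

```bash
python3 -m handwheel '[[[0,0,-0.4,0,0,0,255],[0,0,-0.8,0,0,0,255],[0,0,-0.8,0,0,0,255]]]' 60;
```

```text
time: 15.28
tcp_pos: [0.5835, 0.0737, 0.1134]
tcp_rot: [0.0, -0.06, 0.998, -0.0]
wrist_force: [-4.2, -0.4, 4.4]
gripper_width: 0.501
```

```bash
python3 -m handwheel '[[[-0.4,0,-0.4,0,0,0,255],[-0.8,0,-0.8,0,0,0,255],[-0.8,0,-0.8,0,0,0,255]]]' 60;
```

```text
time: 15.53
tcp_pos: [0.5834, 0.0737, 0.113]
tcp_rot: [0.001, -0.06, 0.998, -0.0]
wrist_force: [-3.0, -0.1, 4.7]
gripper_width: 0.5
```

```bash
python3 -m handwheel '[[[0,0,-0.4,0,0,0,255],[0,0,-0.8,0,0,0,255],[0,0,-0.8,0,0,0,255]]]' 60;
```

```text
time: 15.78
tcp_pos: [0.5834, 0.0737, 0.1127]
tcp_rot: [0.001, -0.06, 0.998, -0.0]
wrist_force: [-2.9, -0.6, 8.3]
gripper_width: 0.501
```

```bash
python3 -m handwheel '[[[0,0,-0.4,0,0,0,255],[0,0,-0.8,0,0,0,255],[0,0,-0.8,0,0,0,255]]]' 60;
```

```text
time: 16.03
tcp_pos: [0.5835, 0.0737, 0.1127]
tcp_rot: [0.001, -0.06, 0.998, -0.0]
wrist_force: [-4.6, -0.6, 10.9]
gripper_width: 0.5
```

```bash
python3 -m handwheel '[[[0,0,-0.4,0,0,0,255],[0,0,-0.8,0,0,0,255],[0,0,-0.8,0,0,0,255],[0,0,-0.8,0,0,0,255]]]' 60;
```

```text
time: 16.37
tcp_pos: [0.5835, 0.0737, 0.1127]
tcp_rot: [0.001, -0.06, 0.998, -0.0]
wrist_force: [-6.1, -0.5, 14.1]
gripper_width: 0.502
```

The TCP has stopped at z = 0.1127 while the force keeps rising, and it travelled 7.9 mm from ring contact, so this is the hard stop. I'll ease off the load and release.

```bash
python3 -m handwheel '[[[0,0,1,0,0,0,255],[0,0,2,0,0,0,255],[0,0,2.8,0,0,0,255],[0,0,2.8,0,0,0,255]]]' 60; python3 -m handwheel '[[[0,0,0,0,0,0,90],[0,0,0,0,0,0,60],[0,0,0,0,0,0,0],[0,0,0,0,0,0,0],[0,0,0,0,0,0,0],[0,0,0,0,0,0,0],[0,0,0,0,0,0,0]]]'
python3 - <<'E'
from h import *
for i in range(3): f=viewer.grab_frame("wrist");s=status.read_state();print(s["tcp_pos"],s["wrist_force"],s["gripper_width"])
cv2.imwrite("pics/m_w.png",f["color"][:,:,::-1])
np.savez("v3.npz",K=f["K"],rvec=f["rvec"],tvec=f["tvec"],color=f["color"])
E
```

```text
time: 16.7
tcp_pos: [0.5834, 0.0737, 0.1136]
tcp_rot: [0.001, -0.06, 0.998, 0.0]
wrist_force: [-2.2, -1.9, 4.5]
gripper_width: 0.498
time: 17.28
tcp_pos: [0.5824, 0.0737, 0.1123]
tcp_rot: [-0.0, -0.059, 0.998, -0.0]
wrist_force: [0.1, -0.4, -0.5]
gripper_width: 0.938
[0.58239168 0.07369813 0.11235489] [ 0.17370325 -0.1491603   0.4691437 ] 0.961459705366403
[0.5824439  0.07370648 0.11244712] [-0.26197309 -0.55001041  0.59481313] 0.9763563685127012
[0.58247014 0.07368058 0.11252524] [ 0.85842877  0.11323199 -0.62458183] 0.9839093120909951
```

View pics/m_w.png

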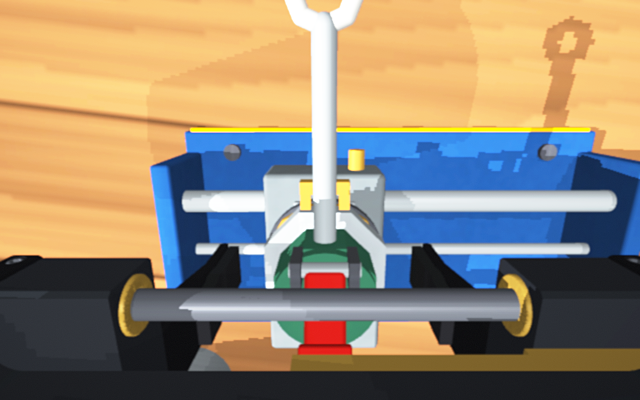

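```bash
python3 -m handwheel '[[[0,0,5,0,0,0,0],[0,0,20,0,0,0,0],[0,0,45,0,0,0,0],[0,0,75,0,0,0,0],[0,0,100,0,0,0,0],[0,0,100,0,0,0,255],[0,0,100,0,0,0,255],[0,0,100,0,0,0,255]]]' 30; python3 -m handwheel '[[[40,4,0,0,0,0,255],[75,8,0,0,0,0,255],[75,8,0,0,0,0,255],[75,8,0,0,0,0,255],[75,8,0,0,0,0,255]]]' 30
python3 - <<'E'
from h import *
for i in range(3): f=viewer.grab_frame("wrist");s=status.read_state();print(s["tcp_pos"],s["wrist_force"],s["gripper_width"])
cv2.imwrite("pics/n_w.png",f["color"][:,:,::-1])
np.savez("v4.npz",K=f["K"],rvec=f["rvec"],tvec=f["tvec"],color=f["color"])
f=viewer.grab_frame("side");crop(f,280,130,400,230,6,"n_s.png")
E
```

```text
time: 18.1
tcp_pos: [0.582, 0.0737, 0.2124]
tcp_rot: [-0.0, -0.059, 0.998, 0.0]
wrist_force: [-0.3, -0.5, -0.4]
gripper_width: 0.853
time: 18.52
tcp_pos: [0.6567, 0.0815, 0.2107]
tcp_rot: [-0.002, -0.059, 0.998, -0.0]
wrist_force: [-0.6, 0.0, 0.5]
gripper_width: 0.478
[0.65657814 0.08151384 0.21161656] [-0.7842974   0.63629528  0.1781052 ] 0.43121453978748336
[0.65660982 0.08156216 0.21235672] [ 0.35559095 -0.23027882 -0.45657917] 0.38841609785048875
[0.65670905 0.0816252  0.21286514] [0.19832463 0.01627353 0.08032705] 0.3416104536929796
```

View pics/n_w.png

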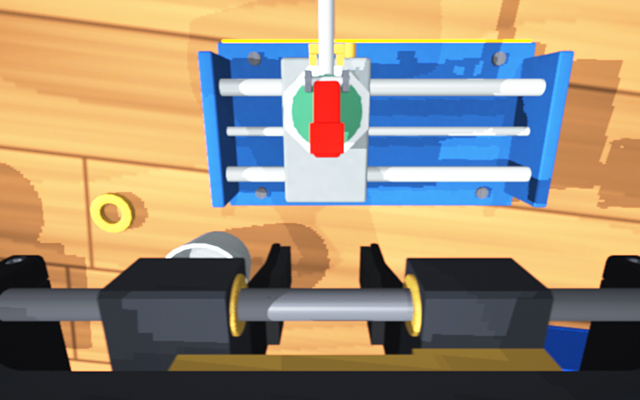

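View pics/n_s.png

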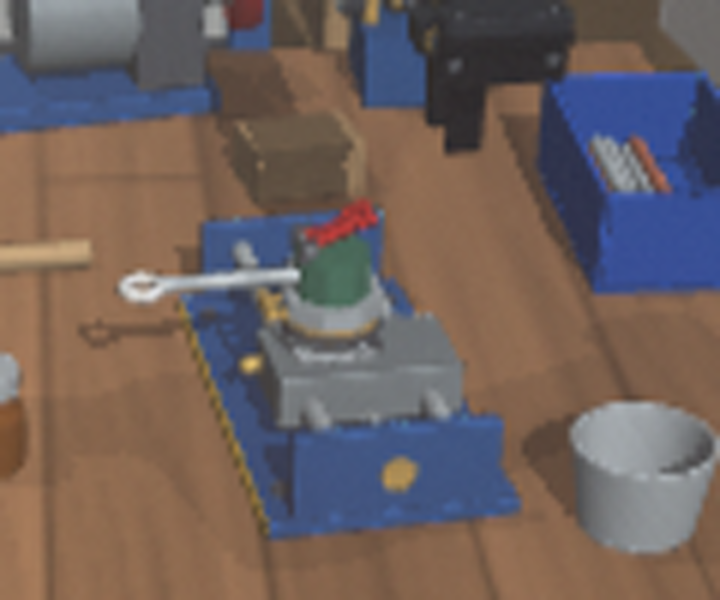

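The coupler is seated on its ring and its arm points over the striped front edge. The lever is up, with the red pad at about (326,140) in the wrist view. Next I'll locate the pad.

```bash
python3 - <<'E'
from h import *
f=dict(np.load("v4.npz"));print("pad",onz(f,(326.5,140),.1665))
t=viewer.grab_frame("top");g=viewer.grab_frame("side");crop(t,270,150,330,220,8,"o_t.png")
ex=(280+141.5/6-.5,130+285/6-.5);print("eye from side z=.1245",onz(g,ex,.1245))
print("pad proj pred",proj(f,[[.5974,.0755,.1665]]))
s=status.read_state();print(s["tcp_pos"],s["gripper_width"])
E
```

```text
pad [0.59934198 0.07658235 0.1665    ]
eye from side z=.1245 [0.46627043 0.06763875 0.1245    ]
pad proj pred [[325.03288554 136.37295635]]
[0.65706924 0.08176028 0.21342279] 0.20405112975955378
```

```bash
python3 -m handwheel '[[[-20,-2,0,0,0,0,255],[-40,-4,0,0,0,0,255],[-55,-5.5,0,0,0,0,255],[-55,-5.5,-12,0,0,0,255],[-55,-5.5,-24,0,0,0,255],[-55,-5.5,-32,0,0,0,255],[-55,-5.5,-34,0,0,0,255],[-55,-5.5,-34,0,0,0,255]]]' 30; python3 -m handwheel '[[[0,0,0,0,0,0,255],[0,0,0,0,0,0,255]]]'
python3 - <<'E'
from h import *
f=viewer.grab_frame("side");crop(f,280,130,400,230,6,"p_s.png")
s=status.read_state();print(s["tcp_pos"],s["wrist_force"],s["gripper_width"])
E
```

```text
time: 19.48
tcp_pos: [0.6023, 0.0761, 0.1783]
tcp_rot: [-0.001, -0.06, 0.998, -0.0]
wrist_force: [-0.1, 0.5, -0.0]
gripper_width: 0.007
time: 19.65
tcp_pos: [0.6031, 0.0763, 0.1794]
tcp_rot: [0.001, -0.06, 0.998, 0.0]
wrist_force: [-0.8, 0.6, -0.5]
gripper_width: 0.005
[0.60306751 0.07635827 0.17938613] [-0.78347871 -0.71424733 -0.46806861] 0.006259757535755092
```

View pics/p_s.png

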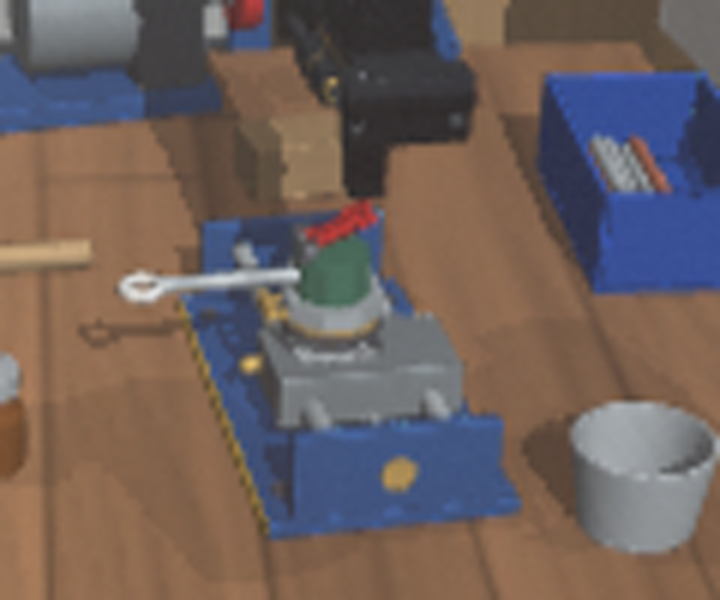

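The closed fingertips are just above the red pad, so I'll press slowly.

```bash
python3 -m handwheel '[[[0,0,-1,0,0,0,255],[0,0,-2,0,0,0,255],[0,0,-3,0,0,0,255],[0,0,-4,0,0,0,255],[0,0,-5,0,0,0,255],[0,0,-6,0,0,0,255],[0,0,-7,0,0,0,255]]]'
```

```text
time: 20.28
tcp_pos: [0.6026, 0.0762, 0.1716]
tcp_rot: [-0.0, -0.06, 0.998, -0.0]
wrist_force: [0.1, -0.4, -0.7]
gripper_width: 0.012
```

```bash
python3 -m handwheel '[[[0,0,-1,0,0,0,255],[0,0,-2,0,0,0,255],[0,0,-3,0,0,0,255],[0,0,-4,0,0,0,255],[0,0,-4,0,0,0,255]]]'
```

```text
time: 20.7
tcp_pos: [0.6034, 0.0764, 0.1684]
tcp_rot: [0.001, -0.06, 0.998, 0.0]
wrist_force: [1.4, -1.1, 3.7]
gripper_width: 0.006
```

```bash
python3 -m handwheel '[[[0,0,-1,0,0,0,255],[0,0,-2,0,0,0,255],[0,0,-3,0,0,0,255],[0,0,-4,0,0,0,255],[0,0,-4,0,0,0,255]]]'
```

```text
time: 21.12
tcp_pos: [0.6035, 0.0765, 0.1641]
tcp_rot: [0.001, -0.06, 0.998, 0.0]
wrist_force: [3.7, 0.2, 4.6]
gripper_width: 0.005
```

```bash
python3 -m handwheel '[[[0,0,-1,0,0,0,255],[0,0,-2,0,0,0,255],[0,0,-3,0,0,0,255],[0,0,-4,0,0,0,255],[0,0,-4,0,0,0,255]]]'
```

```text
time: 21.53
tcp_pos: [0.6021, 0.0762, 0.1591]
tcp_rot: [-0.001, -0.059, 0.998, -0.0]
wrist_force: [2.4, -0.2, 3.6]
gripper_width: 0.002
```

```bash
python3 -m handwheel '[[[0,0,-1,0,0,0,255],[0,0,-2,0,0,0,255],[0,0,-3,0,0,0,255],[0,0,-3,0,0,0,255]]]'
```

```text
time: 21.87
tcp_pos: [0.6024, 0.0763, 0.1564]
tcp_rot: [-0.0, -0.06, 0.998, -0.0]
wrist_force: [2.8, -0.1, 3.8]
gripper_width: 0.01
```

```bash
python3 -m handwheel '[[[0,0,-0.8,0,0,0,255],[0,0,-1.6,0,0,0,255],[0,0,-2.4,0,0,0,255],[0,0,-2.4,0,0,0,255]]]'
```

```text
time: 22.2
tcp_pos: [0.6026, 0.0762, 0.1544]
tcp_rot: [0.0, -0.06, 0.998, -0.0]
wrist_force: [1.7, 1.2, 4.6]
gripper_width: 0.001
```

```bash
python3 -m handwheel '[[[0,0,-0.7,0,0,0,255],[0,0,-1.4,0,0,0,255],[0,0,-1.4,0,0,0,255]]]'
```

```text
time: 22.45
tcp_pos: [0.6028, 0.0762, 0.1535]
tcp_rot: [0.0, -0.06, 0.998, -0.0]
wrist_force: [1.7, 0.2, 6.1]
gripper_width: 0.006
```

```bash
python3 -m handwheel '[[[0,0,-0.7,0,0,0,255],[0,0,-1.4,0,0,0,255],[0,0,-1.4,0,0,0,255]]]'
```

```text
time: 22.7
tcp_pos: [0.6031, 0.0762, 0.1533]
tcp_rot: [0.001, -0.06, 0.998, -0.0]
wrist_force: [1.2, 0.5, 10.0]
gripper_width: 0.006
```

```bash
python3 -m handwheel '[[[0,0,-0.7,0,0,0,255],[0,0,-1.4,0,0,0,255],[0,0,-1.4,0,0,0,255]]]'
```

```text
time: 22.95
tcp_pos: [0.6035, 0.0762, 0.153]
tcp_rot: [0.002, -0.06, 0.998, -0.0]
wrist_force: [1.2, 1.3, 13.9]
gripper_width: 0.003
```

```bash
python3 -m handwheel '[[[0,0,-0.7,0,0,0,255],[0,0,-1.4,0,0,0,255],[0,0,-1.4,0,0,0,255]]]'
```

```text
time: 23.2
tcp_pos: [0.604, 0.0763, 0.1528]
tcp_rot: [0.002, -0.06, 0.998, -0.0]
wrist_force: [-2.0, 0.6, 17.2]
gripper_width: 0.006
```

That's the lever's hard stop, at about 17 N. I'll back off and check.

```bash
python3 -m handwheel '[[[0,0,3,0,0,0,255],[0,0,8,0,0,0,255],[0,0,25,0,0,0,255],[0,0,45,0,0,0,255],[20,2,60,0,0,0,255],[45,4,62,0,0,0,255],[55,6,62,0,0,0,255],[55,6,62,0,0,0,255]]]'; python3 -m handwheel '[[[0,0,0,0,0,0,255],[0,0,0,0,0,0,255],[0,0,0,0,0,0,255],[0,0,0,0,0,0,255]]]'
python3 - <<'E'
from h import *
f=viewer.grab_frame("wrist");cv2.imwrite("pics/q_w.png",f["color"][:,:,::-1])
f=viewer.grab_frame("side");crop(f,280,130,400,230,6,"q_s.png")
f=viewer.grab_frame("top");cv2.imwrite("pics/q_t.png",f["color"][:,:,::-1])
s=status.read_state();print(s["tcp_pos"],s["wrist_force"],s["time"])
E
```

```text
time: 23.87
tcp_pos: [0.6571, 0.0821, 0.2079]
tcp_rot: [-0.003, -0.059, 0.998, -0.0]
wrist_force: [-0.2, 0.6, -0.5]
gripper_width: 0.007
time: 24.2
tcp_pos: [0.6566, 0.0821, 0.2106]
tcp_rot: [-0.001, -0.06, 0.998, -0.0]
wrist_force: [0.4, 0.8, 0.2]
gripper_width: 0.007
[0.65716702 0.08220593 0.21097392] [-0.62290043 -0.35177489 -0.83595724] 24.35
```

View pics/q_w.png

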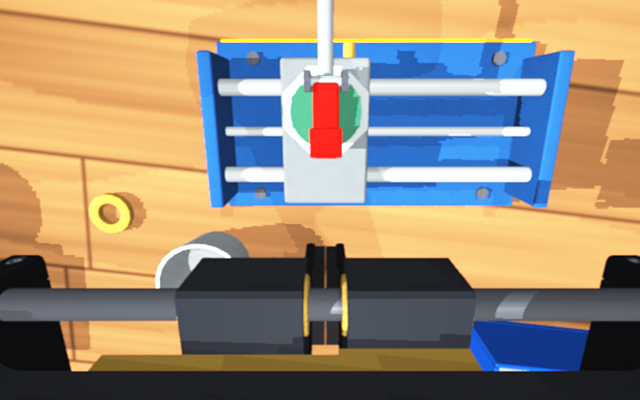

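View pics/q_s.png

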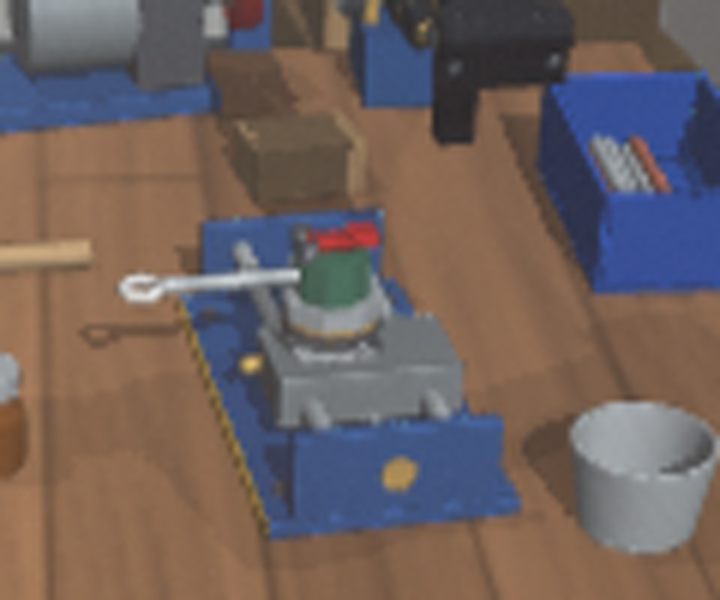

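View pics/q_t.png

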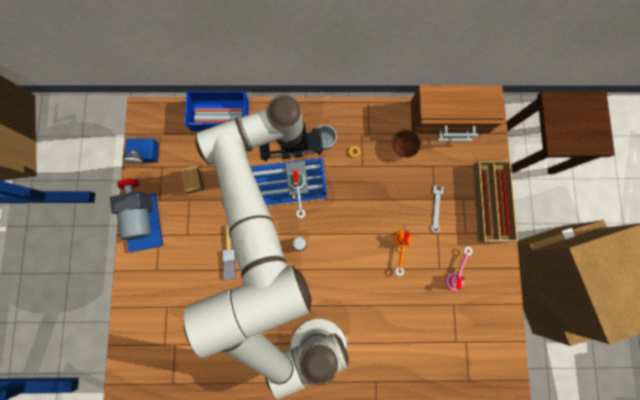

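The lever lies parallel to the guide arm. The brass fork, which stuck out earlier at (328,50), is now drawn in. The arm points over the striped front, and everything else is where it was. Handing in.

```bash
python3 - <<'E'
from rig import robot
print(robot.close_job())
E
```

```text
the job is handed in; nothing more can be done
None
```

The green coupler is on the ball with its guide arm over the yellow-striped front. Its red lever is pressed down, and I handed the job in at about 24 s of the 72 s allowed.

- **Seating:** The catches let go at about 10 N. The ring then went down about 7.9 mm to a hard stop, where the TCP held at z = 0.1127 while the force kept rising. The highest load I read on the stand was about 18.5 N. When I eased off, the coupler rose about 0.9 mm, which is within the 1.5 mm allowed.
- **Lever:** It stayed up until the coupler was released. I then pressed it to its hard stop, reading at most about 17 N.
- **Final pictures:** The lever lies level, parallel to the guide arm, and the brass fork is drawn in. The other bench items and the orange and pink look-alikes look undisturbed. The gripper is clear of everything.

- **Side force:** While pushing down I saw up to 6 N sideways along x, from a small misalignment of about 1 mm.
- **Not measured:** I read forces only at the end of each short step, so brief peaks in between were not seen. I did not measure the final seated height after the lever was pressed; that rests on the lever's stop height (z ≈ 0.153, as predicted) and the side view.

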